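Press the vial stoppers home in the slanted rack

TASK

Slide the metal shield along the slanted rack, off the row of vial stoppers, fully to its end stop. Then take the pressing shoe by its grip and, with its sole flat on the slanted deck, sweep it along the row from one end to the other in one stroke, without lifting the shoe away part-way, so that all four stoppers go fully home; press gently enough that the sprung deck never bottoms out, and do not press on the stoppers or the deck with the fingers. Finally stand the shoe upright in the middle of its cork pad, let go, and leave the beaker and the bottles standing where they are.

Things in the scene. Friction and masses are not known exactly. Their poses are not given: they have to be found in the camera images.
- rack: White-painted fixed rack, base 170 x 345 mm, about 180 mm high. Origin: centre of the base's underside, on the bench. z up; y along the rack and its row of stoppers; -x is the low side, towards the robot. It carries a deck sloped 30 degrees (normal leans to -x). Fixed rails 12 mm wide run along y, 56 to 68 mm up and down the slope from the row, standing 12 mm above the unpressed deck.
- bed: Sprung aluminium deck, 108 mm (x, up the slope) x 225 mm (y, along the row). Origin: on its top face at the row's middle; unpressed, at (0, -0.047, 0.125) in the rack's frame. z: the face's outward normal, 30 degrees from vertical; y as the rack's. Face from y = -120 to +105 mm. Sinks along -z when pressed, without tilting. Stoppers 1 to 4 at x = 0, y = -54, -18, +18, +54 mm.
- deck (a point): The same point and axes as bed, on the sprung deck's face; its spring: travel along the normal is 0 when unpressed (its start), 18 mm at the end. It starts to sink at about 5 N, then gives 1 mm per 0.9 N: 8 mm at about 12 N. Beyond 16 mm (about 19 N) counts as bottomed out, which must not happen.
- stopper1 (a joint): Travel of the stopper at bed y = -54 mm (end away from where the shield parks). Dark rubber stopper, 28 mm diameter, sliding along the deck's normal: at 0 its flat top stands 9 mm above the deck face, at 0.008 m it is fully home, top 1 mm above the deck. About 3 N moves it; it stays where it is left. Starts 0 to 2 mm in.
- stopper2 (a joint): As stopper1, at bed y = -18 mm.
- stopper3 (a joint): As stopper1, at bed y = +18 mm; under the shield at the start.
- stopper4 (a joint): As stopper1, at bed y = +54 mm; under the shield at the start.
- shield (a joint): Travel of the shield along the rack's +y. At 0 to 0.020 m (start) it covers stopper3 and stopper4; at 0.135 m it is against its end stop, clear of the deck. About 2 N moves it; it stays where it is left.
- shield_grip (a point): Centre of the top of the shield's grip, at bed (0, 0.040 + q, 0.058) for shield joint value q, deck unpressed; axes as the bed's. Shield: steel plate 136 mm (up the slope) x 70 mm (y) x 4 mm, parallel to the deck, its top 18 mm above it. The grip block, 24 mm (y) x 36 mm (x) x 40 mm high, stands on its middle along the normal.
- shoe: Loose pressing shoe, about 300 g: white ski-shaped sole 116 mm long (x), 46 mm wide (y); underside flat over the middle 60 mm, both ends ramped up 14 mm over 28 mm; grey grip block 44 mm (x) x 34 mm (y) from z = 18 to 68 mm on its middle. Same end for end. Origin: centre of the flat underside; z up through the grip. Starts upright on the cork pad.
- shoe_grip (a point): Point inside the shoe's grip block, 48 mm above its underside on its axis: a good TCP position for gripping it from above.
- pad: Fixed cork rest pad, 90 x 160 x 6 mm, on the bench between robot and rack. Origin: centre of its underside; its top is at z = 6 mm; its y axis is the long one (160 mm). The shoe starts on it, within 10 mm of the middle, lengthwise to within about 15 degrees.
- beaker: Loose glass beaker, 66 mm diameter, 85 mm high; bystander. Origin: centre of its underside.
- brown_bottle: Loose brown glass bottle, 66 mm diameter, 150 mm high; bystander. Origin: centre of its underside.
- wash_bottle: Loose white plastic bottle, 64 mm diameter, 160 mm high; bystander. Origin: centre of its underside.
Not all that is in view belongs to the job. Leave any purple or turquoise look-alike of the shoe alone.

How it is judged:
By the outcome, as a careful person would: the job done as asked, in the order asked, and still so for the second after the job is handed in, with the robot touching nothing.
It also fails if it takes over 64 s, if anything falls off the work surface, if the arm or the gripper's body presses on something with over 40 N, if the wrist force passes 120 N, or if a joint passes its speed limit or range.

ROBOT

A 7-joint arm with a two-finger parallel gripper is mounted at the origin on the work surface. World frame = base frame: x ahead of the robot, y to its left, z up, the work surface at z = 0. Lengths are in m, angles in rad, forces in N, time in s.
With the tool pointing down it reaches from about 0.425 to 0.925 m from the base axis. Payload 6.8 kg.
Tool frame: the origin (TCP) lies between the finger pads, 19 mm behind the fingertips; this is the grasp point; z points along the fingers, y is the line along which they close (so a half turn about z gives the same grasp; the last joint's range is limited). The gripper opens to 85 mm and grips with 20 to 120 N. Pads are 22 mm wide; open, the fingers measure 114 mm over their backs; the gripper's body (76 mm by 85 mm) begins 54 mm behind the grasp point. The pads swing forward as they close: fully open they stand 13 mm farther back than shut.
Start: joints at [-1.373, 0.477, 0.022, 1.555, -0.011, 1.109, -0.083], TCP at [0.203, 0.644, 0.25] pointing down, gripper open.
Joint ranges: [-2.96, 2.96], [-0.34, 2.1], [-1.41, 1.46], [0.24, 2.44], [-1.37, 4.51], [0.17, 1.92], [-2.96, 2.96]. Speed limits (rad/s): [2.39, 2.39, 3.14, 3.14, 3.14, 3.14, 3.14].

INTERFACE

Orientations are given as a unit quaternion [w, x, y, z].
In Python, from station import bot, imaging gives the robot as it stands. The module is installed in compiled form; this text tells all that it offers.
- The arm moves only by the tool carry_out, never from a script. Its argument "targets" is a list of rows, each a list of 5 numbers: the shift along the tool's x, y, z in cm, then the turn about the tool's z in degrees, then the opening, from -1 (shut) to 1 (fully open). In form: [[x, y, z, yaw, gripper], ...]. A call has 1 to 12 rows; each row shifts and turns the commanded pose from where the row before left it, along the tool's axes as they then stand; what a row does not reach is not made up. A row lasts 1/10 s, in which the tool goes at most 50 mm and 8.59 degrees, less where a joint would pass 70% of its speed; a pose out of reach is approached as far as the arm can. A call is refused whole if a number of a shift passes 5 or a number of a turn 8.59, either way. A call with a gripper value outside its range is refused whole. The fingers move at their own pace and stop on an object; "force" is the grip in N (left out, the last holds). Time passes only in rows, so rows that do not move let the fingers close. It gives the time, the measured TCP pose, the force, the opening and the grip force at its end, in the units of the state.
- bot.get_obs(): the state, without advancing time (a new reading comes with each control period).
- imaging.read_camera(name): name is "side" or "top" or "wrist"; returns the picture (420x560x3 uint8, red, green, blue); there is no depth.
- imaging.calibration(name): a dict with "fx", "fy", "cx", "cy" (pixels), "k1" (the pictures are not rectified: a ray, as slopes to the right and down, at radius r is drawn at 1 + k1 r^2 times it, then the intrinsics apply), "extrinsics" (4x4, takes a point from world to camera coordinates). Camera axes: x right, y up, looking along -z (the intrinsics and any distortion apply to the point x, -y, -z); pixel columns grow to the right and rows downward; lengths in m; the calibration is good to about 2 mm. A picture is of the moment at which its call begins: read the wrist's pose just before it. calibration takes no time and is no camera call; for the wrist camera it gives the pose at the moment of the call.
- bot.hand_in(): hands the job in; it is judged then, once.
The state is a dict: "t": time; "q": joint angles; "joint_vel": joint speeds; "joint_torque": joint torques, N m; "eef_pos": TCP position; "tool_rot": TCP orientation; "contact_force": force on the tool from outside, world axes, zero at the start; "torque": the same for the moment, N m; "gripper_width": opening from 0.0 (shut) to 1.0 (fully open); "grasp_force": force on a finger pad.
Only numpy, scipy, OpenCV 4.12 (cv2) and the standard library are available. Lean on these libraries where they do the work, as an engineer would, in place of code of your own. Each camera call takes 0.05 s, during which the arm holds its last target. There are 200 camera calls.

## Working session

There is one attempt and no reset: what is moved stays moved. The work goes in short steps, Python scripts to look and compute and a tool call to move; the robot and the scene stay as the last step left them, time stands still between calls to the robot, and variables do not carry over. Pictures are saved under pics/ and viewed, at most 10 in all, crops included, and the job is handed in when it is done.

Besides the shell and the picture viewer there is one more tool, called after "Call:" by a JSON object that holds its "fn" and its "kwargs", one argument or row to a line. carry_out: Moves the arm, as the interface text tells. Its arguments: {"type":"object","properties":{"targets":{"type":"array"},"force":{"type":"number"}},"required":["targets"]}

```bash
mkdir -p pics; cat > h.py <<'E'
import numpy as np, cv2
from station import bot, imaging
from scipy.spatial.transform import Rotation as R
def ray(c,u,v):
    p=cv2.undistortPoints(np.array([[[u,v]]],float),np.array([[c['fx'],0,c['cx']],[0,c['fy'],c['cy']],[0,0,1]]),np.array([c['k1'],0,0,0,0.]))[0,0]
    E=np.array(c['extrinsics']); d=E[:3,:3].T@np.array([p[0],-p[1],-1]); o=-E[:3,:3].T@E[:3,3]; return o,d
def onz(c,u,v,z):
    o,d=ray(c,u,v); return o+d*(z-o[2])/d[2]
def proj(c,P):
    E=np.array(c['extrinsics']); p=E[:3,:3]@np.array(P)+E[:3,3]; x,y=p[0]/-p[2],-p[1]/-p[2]; k=1+c['k1']*(x*x+y*y)
    return c['fx']*x*k+c['cx'],c['fy']*y*k+c['cy']
def Rt(q): return R.from_quat([q[1],q[2],q[3],q[0]]).as_matrix()
E
python3 - <<'E'
from h import *
for n in('top','side'):
    im=imaging.read_camera(n); cv2.imwrite(f'pics/{n}0.png',cv2.cvtColor(im,cv2.COLOR_RGB2BGR))
    c=imaging.calibration(n); print(n,ray(c,280,210))
o=bot.get_obs();print(o)
E
```

```text
top (array([0.34860555, 0.01966012, 1.30950335]), array([ 0.14678081, -0.0193403 , -0.98915657]))
side (array([-0.17745147, -1.13922754,  0.93769688]), array([ 0.42908921,  0.72890985, -0.53352537]))
{'t': 0.1, 'q': array([-1.37309125,  0.47770649,  0.02236761,  1.55631223, -0.01147418,
        1.10931738, -0.08309921]), 'joint_vel': array([ 1.06336966e-03, -2.33330193e-03,  1.39021340e-03, -2.78280973e-03,
       -4.24106158e-04,  2.62273450e-04, -6.62298218e-06]), 'joint_torque': array([ 3.54030504e-03, -5.97758174e+01,  1.61331598e+00, -2.81958032e+01,
        1.28253963e-02,  5.02180381e-03, -2.63543129e-06]), 'eef_pos': array([0.20309787, 0.64320972, 0.2491478 ]), 'tool_rot': array([-4.77960535e-05,  1.52302174e-01,  9.88333646e-01, -8.06082591e-04]), 'contact_force': array([0.2886988 , 0.16434937, 0.04730664]), 'torque': array([-0.0227515 , -0.01796647,  0.02256216]), 'grasp_force': 0.0, 'gripper_width': 0.9986863043977675}
```

View pics/top0.png

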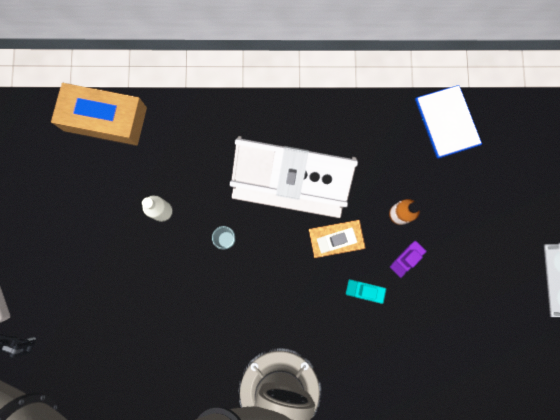

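View pics/side0.png

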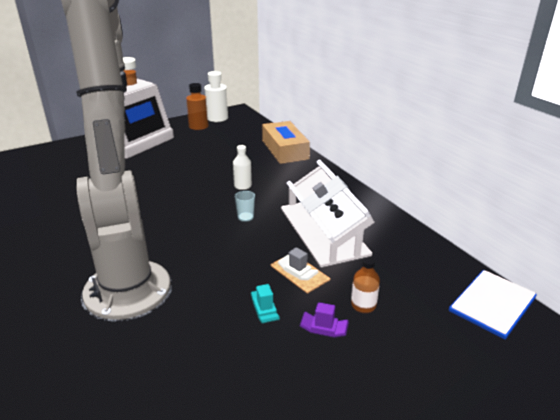

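The top view shows the rack at about (293,177), with the shield grip at (292,177) and stoppers at (327,179), (315,177) and (305,175). The cork pad with the white/grey shoe is at (337,239).

Could be taken for the shoe: the white/grey one on cork (337,239), turquoise (366,291) and purple (408,259). By the description I choose the white/grey one. The beaker is at (223,238), the brown bottle at (404,212) and the wash bottle at (157,208).

```bash
cat > m.py <<'E'
from h import *
top=cv2.imread('pics/top0.png'); side=cv2.imread('pics/side0.png')
ct=imaging.calibration('top'); cs=imaging.calibration('side')
def blobs(im,mask,box,amin):
    x0,y0,x1,y1=box; m=np.zeros(mask.shape,np.uint8); m[y0:y1,x0:x1]=mask[y0:y1,x0:x1]*255
    n,l,s,c=cv2.connectedComponentsWithStats(m)
    return [(s[i,4],c[i].round(2),s[i,:4],l==i) for i in range(1,n) if s[i,4]>=amin]
def tri(a,b):
    o1,d1=ray(ct,*a);o2,d2=ray(cs,*b);A=np.stack([d1,-d2],1);k=np.linalg.lstsq(A,o2-o1,rcond=None)[0]
    p,q=o1+k[0]*d1,o2+k[1]*d2;return ((p+q)/2).round(4),np.linalg.norm(p-q).round(4)
g=top.max(2); gs=side.max(2)
print('stop top');T=blobs(top,g<60,(298,165,336,190),8);[print(*b[:3]) for b in T]
print('stop side');S=blobs(side,gs<60,(322,195,348,220),8);[print(*b[:3]) for b in S]
hsv=cv2.cvtColor(top,cv2.COLOR_BGR2HSV)
o=blobs(top,(hsv[...,0]>5)&(hsv[...,0]<25)&(hsv[...,1]>90)&(g>100),(305,215,370,262),20)
pts=np.concatenate([np.argwhere(b[3])[:,::-1] for b in o]).astype(np.float32)
r=cv2.minAreaRect(pts);bx=cv2.boxPoints(r);P=np.array([onz(ct,*p,.006)[:2] for p in bx]);print('pad',r,P.round(4).tolist(),P.mean(0))
L=[np.linalg.norm(P[i]-P[i-1]) for i in range(4)];print('len',L)
i=int(np.argmax(L));d=P[i]-P[i-1];print('pad long axis deg',np.degrees(np.arctan2(d[1],d[0])))
w=blobs(top,(hsv[...,1]<50)&(g>180),(312,222,362,258),20)
for b in w:
    print('white',*b[:3]); 
pts=np.concatenate([np.argwhere(b[3])[:,::-1] for b in w]).astype(np.float32);r=cv2.minAreaRect(pts);P=np.array([onz(ct,*p,.02)[:2] for p in cv2.boxPoints(r)]);print('shoe',P.round(4).tolist(),P.mean(0))
gr=blobs(top,(hsv[...,1]<60)&(g<120)&(g>30),(325,230,350,248),20)
for b in gr:
    print('grip',*b[:3],onz(ct,*b[1],.074)); r=cv2.minAreaRect(np.argwhere(b[3])[:,::-1].astype(np.float32));print(r)
for b in blobs(top,(g<140)&(g>30),(284,166,299,188),15): print('shgrip',*b[:3])
out=np.hstack([cv2.resize(top[130:260,220:370],None,fx=2.6,fy=2.6,interpolation=3),cv2.resize(side[150:290,260:390],None,fx=2.41,fy=2.41,interpolation=3)[:338]])
print(out.shape);cv2.imwrite('pics/crop.png',out)
E
python3 m.py
```

```text
stop top
51 [314.43 176.47] [311 173   8   8]
49 [326.59 178.94] [323 176   8   7]
stop side
89 [334.17 208.6 ] [326 200  16  17]
pad ((336.3622741699219, 238.43209838867188), (29.97760009765625, 52.64509201049805), 79.3803482055664) [[0.4832, -0.0916], [0.5127, -0.254], [0.4205, -0.2682], [0.3918, -0.1071]] [ 0.45205349 -0.18024118]
len [np.float64(0.09271375905096553), np.float64(0.16508151808872204), np.float64(0.09318211374864144), np.float64(0.16361020893049238)]
pad long axis deg -79.7258920940841
white 434 [336.07 240.27] [317 228  40  25]
shoe [[0.4528, -0.1155], [0.4855, -0.2275], [0.4387, -0.2401], [0.4064, -0.1285]] [ 0.44584489 -0.17792858]
shgrip 22 [292.  170.5] [289 169   7   4]Traceback (most recent call last):
  File "m.py", line 28, in <module>
    out=np.hstack([cv2.resize(top[130:260,220:370],None,fx=2.6,fy=2.6,interpolation=3),cv2.resize(side[150:290,260:390],None,fx=2.41,fy=2.41,interpolation=3)[:338]])
    return _nx.concatenate(arrs, 1, dtype=dtype, casting=casting)
           ~~~~~~~~~~~~~~~^^^^^^^^^^^^^^^^^^^^^^^^^^^^^^^^^^^^^^^
ValueError: all the input array dimensions except for the concatenation axis must match exactly, but along dimension 0, the array at index 0 has size 338 and the array at index 1 has size 337
```

```bash
sed -i 's/fx=2.41,fy=2.41,interpolation=3)\[:338\]/fx=2.6,fy=2.6,interpolation=3)[:338]/' m.py; cat >> m.py <<'E'
s2=onz(ct,*T[0][1],.131);s1=onz(ct,*T[1][1],.131);print('s1',s1,'s2',s2,np.linalg.norm(s1-s2),tri((320.5,177.7),(334.2,208.6)))
d=s2-s1;a=np.arctan2(d[1],d[0]);print('rack y dir deg',np.degrees(a))
c=bot.get_obs();M=Rt(c['tool_rot']);print('tool axes world\n',M.round(3),c['eef_pos'])
# rack outline (white base)
wm=(top.min(2)>150)
b=max(blobs(top,wm,(225,130,362,220),200),key=lambda b:b[0]);hull=cv2.convexHull(np.argwhere(b[3])[:,::-1].astype(np.int32));print(b[2],cv2.approxPolyDP(hull,3,True).reshape(-1,2).tolist())
for p in cv2.approxPolyDP(hull,3,True).reshape(-1,2): print(p,onz(ct,*p,.0).round(3),onz(ct,*p,.18).round(3))
E
python3 m.py | tail -18
```

```text
shoe [[0.4528, -0.1155], [0.4855, -0.2275], [0.4387, -0.2401], [0.4064, -0.1285]] [ 0.44584489 -0.17792858]
shgrip 22 [292.  170.5] [289 169   7   4]
(338, 728, 3)
s1 [ 0.61243922 -0.13729802  0.131     ] s2 [ 0.6198018  -0.10263238  0.131     ] 0.03543888295834315 (array([ 0.6136, -0.1186,  0.1357]), np.float64(0.0033))
rack y dir deg 78.00922528686405
tool axes world
 [[-0.954  0.301 -0.   ]
 [ 0.301  0.954 -0.002]
 [-0.    -0.002 -1.   ]] [0.20309787 0.64320972 0.2491478 ]
[230 137 128  81] [[357, 162], [346, 206], [339, 217], [232, 197], [230, 181], [235, 140], [239, 137], [354, 158]]
[357 162] [ 0.697 -0.253  0.   ] [ 0.649 -0.216  0.18 ]
[346 206] [ 0.554 -0.214  0.   ] [ 0.526 -0.182  0.18 ]
[339 217] [ 0.52  -0.191  0.   ] [ 0.496 -0.162  0.18 ]
[232 197] [0.585 0.145 0.   ] [0.553 0.128 0.18 ]
[230 181] [0.636 0.151 0.   ] [0.597 0.133 0.18 ]
[235 140] [0.77  0.136 0.   ] [0.712 0.12  0.18 ]
[239 137] [0.78  0.123 0.   ] [0.721 0.109 0.18 ]
[354 158] [ 0.71  -0.244  0.   ] [ 0.66  -0.208  0.18 ]
```

View pics/crop.png

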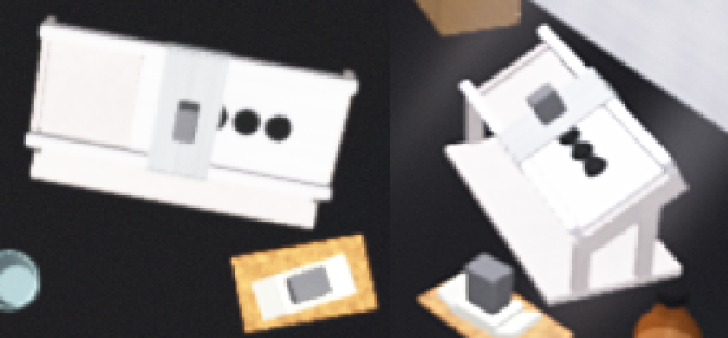

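The crop agrees with the description. The cork-pad shoe has a white sole and grey block, and the shield grip is at about (291,178). The rack fit agrees from two sources: the stoppers and the base edge both put the bed origin at about (0.627, -0.0855, 0.125), with rack y at 79°.

Call:
{"fn": "carry_out", "kwargs": {
  "targets": [
    [-2.9,-2.6,0,0,1],
    [-2.9,-2.6,0,0,1],
    [-2.9,-2.6,0,0,1],
    [-2.9,-2.6,0,0,1],
    [-2.9,-2.6,0,0,1],
    [-2.9,-2.6,0,0,1],
    [-2.9,-2.6,0,0,1],
    [-2.9,-2.6,0,0,1],
    [-2.9,-2.6,0,0,1],
    [-2.9,-2.6,0,0,1]
  ]
}}

```text
t: 1.1
eef_pos: [0.4019, 0.3068, 0.2498]
tool_rot: [-0.0, 0.152, 0.988, -0.0]
contact_force: [1.3, -0.0, -1.0]
gripper_width: 1.002
grasp_force: 0.0
```

Call:
{"fn": "carry_out", "kwargs": {
  "targets": [
    [-2.9,-2.6,-0.5,0,1],
    [-2.9,-2.6,-0.5,0,1],
    [-2.9,-2.6,-0.5,0,1],
    [-2.9,-2.6,-0.5,0,1],
    [-2.9,-2.6,-0.5,0,1],
    [-2.9,-2.6,-0.5,0,1],
    [-2.9,-2.6,-0.5,0,1],
    [-2.9,-2.6,-0.5,0,1],
    [-2.9,-2.6,-0.5,-3,0.5],
    [-2.9,-2.6,-0.5,-3.5,0.3]
  ]
}}

```text
t: 2.1
eef_pos: [0.6017, -0.0271, 0.2999]
tool_rot: [-0.0, 0.095, 0.995, 0.0]
contact_force: [0.4, 0.9, 0.3]
gripper_width: 0.695
grasp_force: 0.0
```

```bash
cat >> h.py <<'E'
th=np.radians(79.);yd=np.array([np.cos(th),np.sin(th),0]);xd=np.array([np.sin(th),-np.cos(th),0]);zn=-.5*xd+np.array([0,0,.8660])
xs=.8660*xd+np.array([0,0,.5]); O=np.array([.627,-.0855,.125])
def bed(x,y,z): return O+x*xs+y*yd+z*zn
def tobed(p): p=np.array(p)-O; return np.array([p@xs,p@yd,p@zn])
def state():
    o=bot.get_obs();M=Rt(o['tool_rot']);p=np.array(o['eef_pos'])
    print('t%.2f'%o['t'],'tcp',p.round(4),'bed',tobed(p).round(4),'yaw y-axis %.2f'%np.degrees(np.arctan2(M[1,1],M[0,1])),'F',np.round(o['contact_force'],1),'w %.3f g %.1f'%(o['gripper_width'],o['grasp_force']));return p,M
def delta(P):
    p,M=state(); print('need cm (tool)',(M.T@(np.array(P)-p)*100).round(2))
def snap(n,f):
    c=imaging.calibration(n);im=imaging.read_camera(n);im=cv2.cvtColor(im,cv2.COLOR_RGB2BGR);cv2.imwrite('pics/'+f,im);return c,im
E
python3 - <<'E'
from h import *
p,M=state();c,im=snap('wrist','w1.png')
for q in(0,.01,.02): print(q,proj(c,bed(0,.04+q,.058)))
for i,y in enumerate((-.054,-.018)): print(i+1,proj(c,bed(0,y,.008)))
print(M.round(3))
E
```

```text
t2.10 tcp [ 0.6017 -0.0271  0.2999] bed [0.0563 0.0525 0.1694] yaw y-axis 79.11 F [0.4 0.9 0.3] w 0.695 g 0.0
0 (np.float64(258.11885001143764), np.float64(219.28111384225576))
0.01 (np.float64(271.9575387207674), np.float64(219.3080964137291))
0.02 (np.float64(285.79810002116045), np.float64(219.33347898511255))
1 (np.float64(152.02510261702588), np.float64(232.5401939832614))
2 (np.float64(193.34455006451228), np.float64(232.711286006503))
[[-0.982  0.189 -0.001]
 [ 0.189  0.982  0.   ]
 [ 0.001 -0.    -1.   ]]
```

View pics/w1.png

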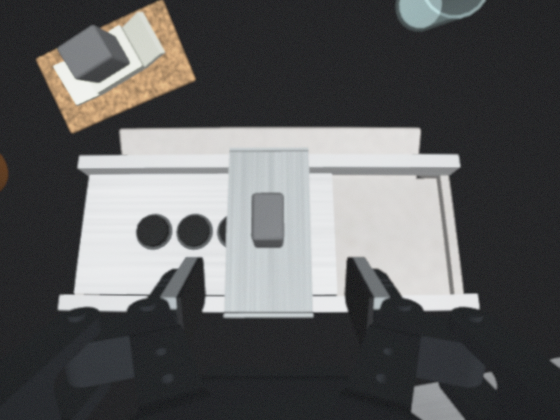

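The wrist view puts the stoppers at (154,231) and (194,231), within 2 px of prediction. The shield grip at (268,214) gives q of about 7 mm.

```bash
python3 - <<'E'
from h import *
delta(bed(0,.047,.049))
E
```

```text
t2.15 tcp [ 0.6045 -0.0344  0.301 ] bed [0.0605 0.0459 0.1683] yaw y-axis 78.89 F [ 3.5 -4.2  2. ] w 0.659 g 0.0
need cm (tool) [-0.68  0.16 13.36]
```

Call:
{"fn": "carry_out", "kwargs": {
  "targets": [
    [-0.2,0,3,0,0.3],
    [-0.2,0.1,3,0,0.3],
    [-0.1,0,3,0,0.2],
    [-0.1,0,3,0,0.2],
    [0,0,1.2,0,0.2],
    [0,0,0,0,0.2]
  ]
}}

```text
t: 2.75
eef_pos: [0.6062, -0.0257, 0.1662]
tool_rot: [-0.002, 0.096, 0.995, -0.0]
contact_force: [-0.3, 1.0, 0.9]
gripper_width: 0.6
grasp_force: 0.0
```

```bash
python3 - <<'E'
from h import *
delta(bed(0,.047,.049))
E
```

```text
t2.75 tcp [ 0.6062 -0.0257  0.1662] bed [-0.007   0.0547  0.0516] yaw y-axis 78.98 F [-0.3  1.   0.9] w 0.600 g 0.0
need cm (tool) [-0.73 -0.77 -0.12]
```

Call:
{"fn": "carry_out", "kwargs": {
  "targets": [
    [-0.7,-0.7,0,0,0.2],
    [0,0,0,0,0.2],
    [0,0,0,0,-0.6],
    [0,0,0,0,-0.6],
    [0,0,0,0,-0.6],
    [0,0,0,0,-0.6]
  ],
  "force": 25
}}

```text
t: 3.35
eef_pos: [0.6136, -0.0342, 0.169]
tool_rot: [0.001, 0.096, 0.995, 0.0]
contact_force: [-1.8, -0.7, 7.1]
gripper_width: 0.276
grasp_force: 28.3
```

Call:
{"fn": "carry_out", "kwargs": {
  "targets": [
    [0,0.8,0,0,-0.6],
    [0,1.4,0,0,-0.6],
    [0,1.5,0,0,-0.6],
    [0,1.5,0,0,-0.6],
    [0,1.5,0,0,-0.6],
    [0,1.5,0,0,-0.6],
    [0,1.5,0,0,-0.6],
    [0,1.5,0,0,-0.6],
    [0,0.8,0,0,-0.6],
    [0,0.6,0,0,-0.6],
    [0,0.4,0,0,-0.6],
    [0,0,0,0,-0.6]
  ]
}}

```text
t: 4.55
eef_pos: [0.6373, 0.0905, 0.169]
tool_rot: [-0.001, 0.097, 0.995, -0.002]
contact_force: [-6.7, -7.2, 10.0]
gripper_width: 0.271
grasp_force: 29.1
```

```bash
python3 - <<'E'
from h import *
state()
E
```

```text
t4.55 tcp [0.6373 0.0905 0.169 ] bed [0.0017 0.1747 0.0499] yaw y-axis 78.88 F [-6.7 -7.2 10. ] w 0.271 g 29.1
```

Call:
{"fn": "carry_out", "kwargs": {
  "targets": [
    [0,0.4,0,0,-0.6],
    [0,0.3,0,0,-0.6],
    [0,0,0,0,-0.6]
  ]
}}

```text
t: 4.85
eef_pos: [0.6374, 0.0907, 0.1689]
tool_rot: [-0.002, 0.099, 0.995, -0.005]
contact_force: [-10.9, -19.8, 15.3]
gripper_width: 0.275
grasp_force: 32.5
```

Call:
{"fn": "carry_out", "kwargs": {
  "targets": [
    [0,-0.5,0,0,-0.6],
    [0,-0.2,0,0,0.2],
    [0,0,0,0,0.3],
    [0,0,-2,0,0.3],
    [0,0,-4,0,0.5],
    [0,0,-4,0,1],
    [0.9,-4.8,-1,0,1],
    [0.9,-4.8,0,0,1],
    [0.9,-4.8,0,0,1],
    [0.9,-4.8,0,0,1],
    [0.9,-4.8,0,0,1],
    [0.9,-4.5,0,0,1]
  ]
}}

```text
t: 6.05
eef_pos: [0.5299, -0.1769, 0.2781]
tool_rot: [0.0, 0.095, 0.995, 0.0]
contact_force: [-0.6, -0.6, -0.4]
gripper_width: 1.003
grasp_force: 0.0
```

Call:
{"fn": "carry_out", "kwargs": {
  "targets": [
    [0,0,0,0,1],
    [0,0,0,0,1]
  ]
}}

```text
t: 6.25
eef_pos: [0.5304, -0.1761, 0.278]
tool_rot: [0.0, 0.097, 0.995, 0.0]
contact_force: [0.7, 0.7, -0.0]
gripper_width: 1.001
grasp_force: 0.0
```

```bash
python3 - <<'E'
from h import *
p,M=state();c,im=snap('wrist','w2.png')
hsv=cv2.cvtColor(im,cv2.COLOR_BGR2HSV);g=im.max(2)
def big(m):
    n,l,s,k=cv2.connectedComponentsWithStats(m.astype(np.uint8));i=1+np.argmax(s[1:,4]);return l==i
m=(hsv[...,0]>5)&(hsv[...,0]<25)&(hsv[...,1]>80)&(g>90)
pts=np.argwhere(big(m))[:,::-1].astype(np.float32);r=cv2.minAreaRect(pts);bx=cv2.boxPoints(r)
P=np.array([onz(c,*q,.006)[:2] for q in bx]);L=[np.linalg.norm(P[i]-P[i-1]) for i in range(4)];i=int(np.argmax(L));d=P[i]-P[i-1]
print('pad',bx.round().tolist(),P.mean(0).round(4),np.round(L,4),np.degrees(np.arctan2(d[1],d[0])))
np.save('pad.npy',P)
print('shield grip px q.135',proj(c,bed(0,.175,.058)))
E
```

```text
t6.25 tcp [ 0.5304 -0.1761  0.278 ] bed [ 0.0094 -0.1074  0.1713] yaw y-axis 78.89 F [ 0.7  0.7 -0. ] w 1.001 g 0.0
pad [[169.0, 91.0], [312.0, 34.0], [345.0, 116.0], [202.0, 173.0]] [ 0.4515 -0.1813] [0.0941 0.1598 0.0909 0.1678] -79.5104031203451
shield grip px q.135 (np.float64(648.3942483068879), np.float64(278.46931372817573))
```

View pics/w2.png

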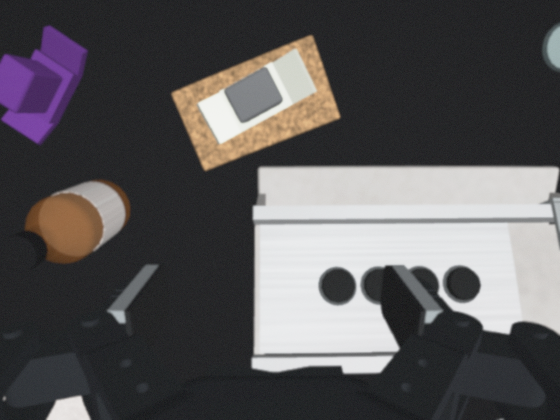

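```bash
python3 - <<'E'
from h import *
p,M=state();c=imaging.calibration('wrist');im=cv2.imread('pics/w2.png')
hsv=cv2.cvtColor(im,cv2.COLOR_BGR2HSV);g=im.max(2)
def show(name,m,z):
    b=np.zeros(m.shape,np.uint8);b[50:150,190:325]=m[50:150,190:325]
    n,l,s,k=cv2.connectedComponentsWithStats(b);i=1+np.argmax(s[1:,4]);pts=np.argwhere(l==i)[:,::-1].astype(np.float32)
    bx=cv2.boxPoints(cv2.minAreaRect(pts));P=np.array([onz(c,*q,z)[:2] for q in bx]);L=[np.linalg.norm(P[i]-P[i-1]) for i in range(4)];i=int(np.argmax(L));d=P[i]-P[i-1]
    print(name,s[1:,4].max(),bx.round(1).tolist(),P.mean(0).round(4),np.round(L,4),np.degrees(np.arctan2(d[1],d[0]))%180)
print('grey levels',g[95,230:285:5].tolist(),g[70:130:5,253].tolist())
show('grip',(hsv[...,1]<60)&(g<130)&(g>70),.074)
show('gripall',(hsv[...,1]<60)&(g<140)&(g>20),.074)
show('sole',(hsv[...,1]<60),.02)
b=onz(c,70,225,.1);print('bottle',b)
print('tcp proj',proj(c,p))
E
```

```text
t6.30 tcp [ 0.5311 -0.1746  0.2779] bed [ 0.0096 -0.1058  0.171 ] yaw y-axis 79.05 F [-0.   0.5 -0.7] w 0.999 g 0.0
grey levels [136, 136, 135, 136, 134, 135, 137, 134, 137, 138, 153] [194, 131, 138, 135, 137, 137, 137, 135, 135, 119, 235, 229]
grip 189 [[221.60000610351562, 117.5999984741211], [226.0, 91.0], [280.20001220703125, 100.0], [275.70001220703125, 126.5999984741211]] [ 0.4572 -0.182 ] [0.0488 0.0232 0.048  0.0233] 69.6326480519973
gripall 1782 [[223.0, 89.5], [264.6000061035156, 66.5], [283.3999938964844, 100.5999984741211], [241.6999969482422, 123.5]] [ 0.4462 -0.1778] [0.0332 0.0412 0.0327 0.042 ] 107.04338537594738
sole 5424 [[195.0, 103.0999984741211], [295.5, 47.29999923706055], [319.0, 89.69999694824219], [218.60000610351562, 145.5]] [ 0.4453 -0.1775] [0.049  0.1157 0.0474 0.1186] 107.43142663259961
bottle [ 0.52384307 -0.36131962  0.1       ]
tcp proj (np.float64(275.7029897567187), np.float64(294.30254018329435))
```

Call:
{"fn": "carry_out", "kwargs": {
  "targets": [
    [4.1,-1,0,0,0.6],
    [4.2,-1,0,0,0.6],
    [0,0,2,-7,0.6],
    [0,0,3,-7,0.6],
    [0,0,3,-7,0.6],
    [0,0,3,-7.2,0.6],
    [0,0,0,0,0.6],
    [0,0,0,0,0.6]
  ]
}}

```text
t: 7.1
eef_pos: [0.4459, -0.1785, 0.1682]
tool_rot: [-0.0, -0.149, 0.989, 0.0]
contact_force: [0.7, -0.4, 0.7]
gripper_width: 0.8
grasp_force: 0.0
```

```bash
python3 - <<'E'
from h import *
delta([.446,-.1777,.055])
E
```

```text
t7.10 tcp [ 0.4459 -0.1785  0.1682] bed [-0.117  -0.1259  0.1174] yaw y-axis 107.11 F [ 0.7 -0.4  0.7] w 0.800 g 0.0
need cm (tool) [-0.05  0.07 11.32]
```

Call:
{"fn": "carry_out", "kwargs": {
  "targets": [
    [0,0,3,0,0.5],
    [0,0.1,3,0,0.5],
    [0,0,3,0,0.5],
    [0,0,2.3,0,0.5],
    [0,0,0,0,0.5],
    [0,0,0,0,-0.4],
    [0,0,0,0,-0.4],
    [0,0,0,0,-0.4],
    [0,0,0,0,-0.4]
  ],
  "force": 30
}}

```text
t: 8.0
eef_pos: [0.4465, -0.1788, 0.0568]
tool_rot: [0.002, -0.149, 0.989, -0.0]
contact_force: [0.1, 1.5, 8.4]
gripper_width: 0.509
grasp_force: 32.4
```

Call:
{"fn": "carry_out", "kwargs": {
  "targets": [
    [0,0,-2,0,-0.4],
    [0,0,-4,0,-0.4],
    [0,0,-5,7,-0.4],
    [0,0,-5,7,-0.4],
    [0,0,-5,7,-0.4],
    [0,0,-5,7.1,-0.4],
    [-4.3,0.6,0,0,-0.4],
    [-4.3,0.6,0,0,-0.4],
    [-4.3,0.6,0,0,-0.4],
    [-4.3,0.6,0,0,-0.4],
    [-4.3,0.6,0,0,-0.4],
    [-4.3,0.6,0,0,-0.4]
  ]
}}

```text
t: 9.2
eef_pos: [0.7061, -0.1917, 0.3149]
tool_rot: [-0.0, 0.095, 0.995, 0.0]
contact_force: [0.6, -0.5, -3.7]
gripper_width: 0.512
grasp_force: 32.5
```

```bash
python3 - <<'E'
from h import *
P=O+.097*xd-.09*yd; P[2]=.216
delta(P)
c,im=snap('side','s2.png')
c2,im2=snap('wrist','w3.png')
a=cv2.resize(im[100:300,220:400],None,fx=2.1,fy=2.1,interpolation=3);cv2.imwrite('pics/c3.png',np.hstack([a,im2[:,60:480]]))
E
```

```text
t9.20 tcp [ 0.7061 -0.1917  0.3149] bed [ 0.1797 -0.0892  0.1155] yaw y-axis 79.08 F [ 0.6 -0.5 -3.7] w 0.512 g 32.5
need cm (tool) [ 0.08 -0.08  9.89]
```

View pics/c3.png

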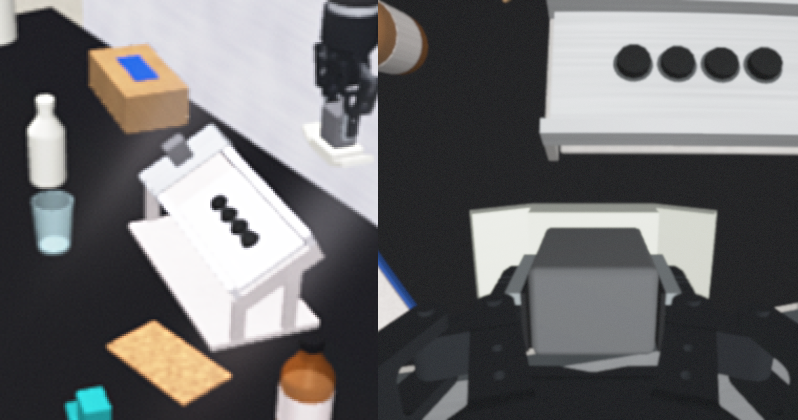

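The shoe is held and all four stoppers are clear; they show at about (255–385,62) in the wrist half. The shield is parked at its stop. Next I tilt the shoe by pushing its sole's side against the back of the upper rail.

Call:
{"fn": "carry_out", "kwargs": {
  "targets": [
    [0,0,4,0,-0.4],
    [0,-0.1,4,0,-0.4],
    [0,0,1.9,0,-0.4],
    [0,0,0,0,-0.4],
    [0.7,0,0,0,-0.4],
    [0.7,0,0,0,-0.4],
    [0.6,0,0,0,-0.4],
    [0.5,0,0,0,-0.4],
    [0.5,0,0,0,-0.4]
  ],
  "force": 20
}}

```text
t: 10.2
eef_pos: [0.6785, -0.1884, 0.2192]
tool_rot: [0.005, 0.095, 0.995, -0.001]
contact_force: [8.1, -2.5, 2.6]
gripper_width: 0.509
grasp_force: 33.0
```

Call:
{"fn": "carry_out", "kwargs": {
  "targets": [
    [0.4,0,0,0,-0.4],
    [0.4,0,0,0,-0.4],
    [0.3,0,0,0,-0.4]
  ]
}}

```text
t: 10.5
eef_pos: [0.6692, -0.1866, 0.2207]
tool_rot: [0.007, 0.095, 0.995, -0.001]
contact_force: [7.7, -2.2, 4.7]
gripper_width: 0.515
grasp_force: 33.9
```

```bash
python3 - <<'E'
from h import *
p,M=state();print('rack X',(p-O)@xd)
c,im=snap('wrist','w4.png')
E
```

```text
t10.50 tcp [ 0.6692 -0.1866  0.2207] bed [ 0.1004 -0.0912  0.0526] yaw y-axis 79.11 F [ 7.7 -2.2  4.7] w 0.515 g 33.9
rack X 0.060672227493436544
```

View pics/w4.png

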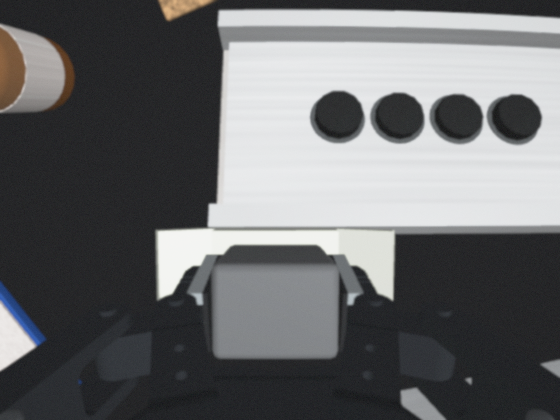

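The shoe is tilting at about 8 N, with its sole against the rail's back at row ~230. I continue.

Call:
{"fn": "carry_out", "kwargs": {
  "targets": [
    [0.4,0,0.1,0,-0.4],
    [0.4,0,0.1,0,-0.4],
    [0.3,0,0,0,-0.4],
    [0.2,0,0,0,-0.4],
    [0,0,0,0,-0.4]
  ]
}}

```text
t: 11.05
eef_pos: [0.6571, -0.1843, 0.2201]
tool_rot: [0.008, 0.095, 0.995, -0.001]
contact_force: [6.5, -0.5, 10.8]
gripper_width: 0.512
grasp_force: 35.7
```

```bash
python3 - <<'E'
from h import *
p,M=state();print('rack X',(p-O)@xd)
c,im=snap('side','s5.png')
# expected grip corner (tilted theta) in side view about TCP
u,v=map(int,proj(c,p));print(u,v)
cv2.imwrite('pics/c5.png',cv2.resize(im[v-60:v+60,u-80:u+80],None,fx=5,fy=5,interpolation=3))
E
```

```text
t11.05 tcp [ 0.6571 -0.1843  0.2201] bed [ 0.0894 -0.0912  0.0582] yaw y-axis 79.11 F [ 6.5 -0.5 10.8] w 0.512 g 35.7
rack X 0.04835963527724665
362 189
```

View pics/c5.png

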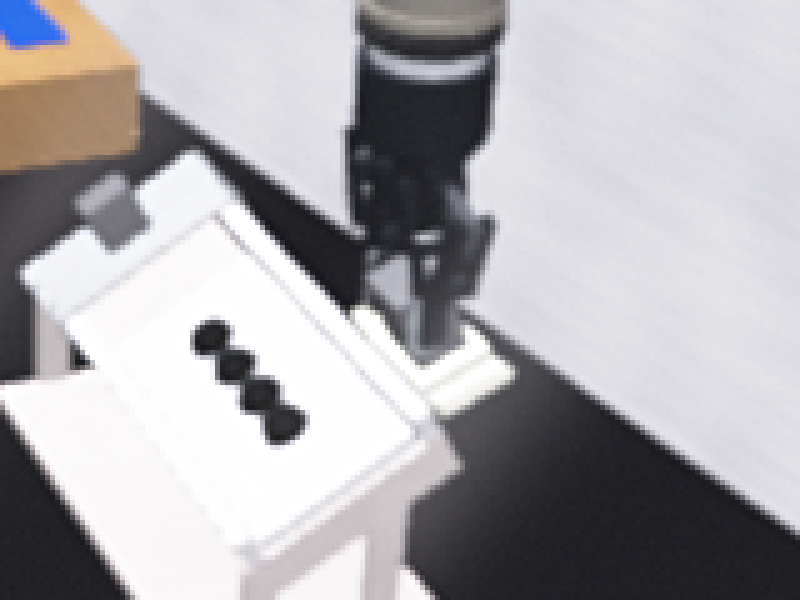

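The side crop shows the shoe tilted to the deck's slope, parallel to the rail top. I lift off and go above the row's -y end.

Call:
{"fn": "carry_out", "kwargs": {
  "targets": [
    [-0.7,0,0,0,-0.4],
    [-0.3,0,-2,0,-0.4],
    [0,0,-3,0,-0.4],
    [2,0,0,0,-0.4],
    [4,-0.7,0,0,-0.4],
    [3,-0.7,0,0,-0.4],
    [0,0,0,0,-0.4]
  ]
}}

```text
t: 11.8
eef_pos: [0.5654, -0.1828, 0.2637]
tool_rot: [-0.002, 0.097, 0.995, 0.001]
contact_force: [0.5, 0.1, -4.1]
gripper_width: 0.513
grasp_force: 34.0
```

```bash
python3 - <<'E'
from h import *
delta(bed(0,-.105,.060))
c,im=snap('side','s6.png');p,M=state()
u,v=map(int,proj(c,p))
c2,im2=snap('wrist','w6.png')
cv2.imwrite('pics/c6.png',np.hstack([cv2.resize(im[v-40:v+65,u-55:u+50],None,fx=4,fy=4,interpolation=3),cv2.resize(im2[:,80:440],None,fx=1,fy=1)]))
E
```

```text
t11.80 tcp [ 0.5654 -0.1828  0.2637] bed [ 0.0331 -0.1073  0.1411] yaw y-axis 78.87 F [ 0.5  0.1 -4.1] w 0.513 g 34.0
need cm (tool) [-1.23  0.22  8.67]
t11.85 tcp [ 0.5681 -0.1821  0.2641] bed [ 0.0354 -0.106   0.1402] yaw y-axis 78.96 F [ 1.   0.5 -3.5] w 0.517 g 34.0
```

View pics/c6.png

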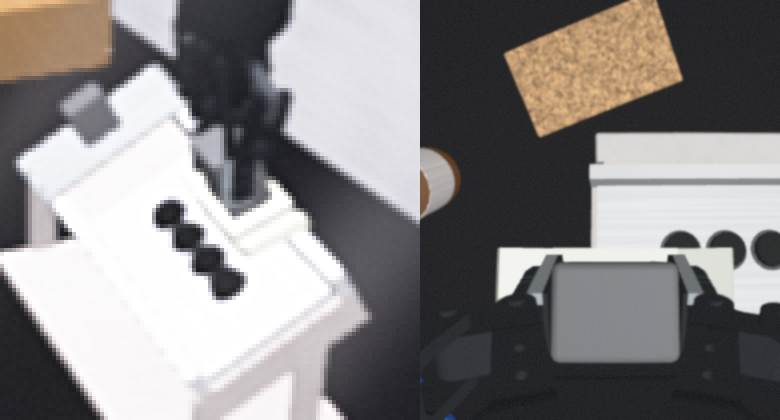

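```bash
python3 - <<'E'
from h import *
p,M=state();c=imaging.calibration('wrist')
for t in(22,26,30,34):
    a=np.radians(t);r=[]
    for x in(-.017,.017):
        r.append(np.round(proj(c,p+xd*(x*np.cos(a)-.0175*np.sin(a))+np.array([0,0,x*np.sin(a)+.0175*np.cos(a)])),0))
    x,z=-.023,-.04; r.append(np.round(proj(c,p+xd*(x*np.cos(a)-z*np.sin(a))+np.array([0,0,x*np.sin(a)+z*np.cos(a)])),0))
    print(t,r)
im=cv2.imread('pics/w6.png').max(2);print(im[235:375:3,280].tolist())
E
```

```text
t11.90 tcp [ 0.5699 -0.1815  0.2643] bed [ 0.037  -0.1052  0.1395] yaw y-axis 79.04 F [ 1.9  1.  -2.9] w 0.509 g 34.0
22 [array([276., 249.]), array([276., 352.]), array([275., 239.])]
26 [array([276., 246.]), array([276., 349.]), array([275., 244.])]
30 [array([276., 243.]), array([276., 346.]), array([275., 250.])]
34 [array([276., 240.]), array([276., 342.]), array([275., 256.])]
[235, 232, 232, 234, 235, 241, 241, 241, 240, 115, 111, 129, 140, 141, 139, 140, 142, 139, 140, 141, 140, 138, 140, 141, 140, 139, 140, 138, 140, 139, 140, 139, 141, 139, 138, 138, 137, 139, 138, 138, 137, 129, 111, 43, 43, 39, 40]
```

```bash
python3 - <<'E'
from h import *
p,M=state();c=imaging.calibration('wrist')
def pr(t,x,z,dx=0):
    a=np.radians(t);return round(proj(c,p+xd*(x*np.cos(a)-z*np.sin(a)+dx)+np.array([0,0,x*np.sin(a)+z*np.cos(a)]))[1])
for dx in(0,.003,.006):
    print('upright',dx,[pr(0,x,.0175,dx) for x in(-.017,.017)],'blockbase',pr(0,-.017,-.0325,dx),'sole z0,10,18',[pr(0,-.023,z,dx) for z in(-.0505,-.04,-.0325)])
for n,u in(('w3',330),('w6',276)):
    im=cv2.imread(f'pics/{n}.png').max(2);col=im[:,u].astype(int);d=np.abs(col[3:]-col[:-3]);print(n,[(i+1,int(col[i]),int(col[i+3])) for i in range(190,375) if d[i]>12 and d[i]==d[max(0,i-3):i+4].max()])
for t in(20,24,28,32,36): print(t,[pr(t,x,.0175,.006) for x in(-.017,.017)],[pr(t,-.023,z,.006) for z in(-.0505,-.04,-.0325)],'base',pr(t,-.017,-.0325,.006))
E
```

```text
t11.90 tcp [ 0.5699 -0.1815  0.2643] bed [ 0.037  -0.1052  0.1395] yaw y-axis 79.04 F [ 1.9  1.  -2.9] w 0.509 g 34.0
upright 0 [273, 362] blockbase 226 sole z0,10,18 [204, 209, 214]
upright 0.003 [282, 369] blockbase 232 sole z0,10,18 [210, 215, 220]
upright 0.006 [290, 376] blockbase 239 sole z0,10,18 [215, 221, 226]
w3 [(202, 39, 128), (211, 149, 224), (250, 193, 110), (268, 94, 120), (353, 120, 152), (365, 140, 47)]
w6 [(261, 230, 96), (362, 113, 45)]
20 [267, 368] [247, 247, 247] base 260
24 [264, 366] [253, 253, 252] base 264
28 [260, 363] [260, 258, 257] base 269
32 [257, 360] [267, 264, 262] base 274
36 [255, 356] [274, 270, 267] base 279
```

The wrist edges (block rows 262 and 362, sole row 247) give a tilt of about 22°, short of 30°, with about 4.5 mm of slip. I go back and push a little further.

Call:
{"fn": "carry_out", "kwargs": {
  "targets": [
    [-3,0.4,0,0,-0.4],
    [-4,0.5,0,0,-0.4],
    [-3.2,0.5,0,0,-0.4],
    [0,0,1,0,-0.4],
    [0,0,2,0,-0.4],
    [0,0,1.4,0,-0.4],
    [0,0,0,0,-0.4],
    [0.7,0,0,0,-0.4],
    [0.4,0,0,0,-0.4]
  ]
}}

```text
t: 12.8
eef_pos: [0.6623, -0.1853, 0.221]
tool_rot: [0.001, 0.095, 0.995, -0.0]
contact_force: [-0.0, 0.3, -3.2]
gripper_width: 0.514
grasp_force: 34.0
```

```bash
python3 - <<'E'
from h import *
p,M=state();print('rack X',(p-O)@xd)
E
```

```text
t12.80 tcp [ 0.6623 -0.1853  0.221 ] bed [ 0.0945 -0.0913  0.0563] yaw y-axis 79.06 F [-0.   0.3 -3.2] w 0.514 g 34.0
rack X 0.05372841305667802
```

Call:
{"fn": "carry_out", "kwargs": {
  "targets": [
    [0.4,0,0.1,0,-0.4],
    [0.4,0,0,0,-0.4],
    [0.3,0,0,0,-0.4],
    [0.3,0,0,0,-0.4],
    [0,0,0,0,-0.4]
  ]
}}

```text
t: 13.3
eef_pos: [0.6515, -0.1829, 0.2212]
tool_rot: [0.004, 0.095, 0.995, -0.001]
contact_force: [6.1, -1.6, -3.7]
gripper_width: 0.506
grasp_force: 33.8
```

```bash
cat > tilt.py <<'E'
from h import *
from scipy.optimize import least_squares
def tilt(name):
    p,M=state();c,im=snap('wrist',name);g=im.max(2).astype(int);col=np.median(g[:,270:283],axis=1);print('X',(p-O)@xd)
    d=np.abs(col[3:]-col[:-3]);print([(i+1,int(col[i]),int(col[i+3])) for i in range(200,375) if d[i]>12 and d[i]==d[max(0,i-3):i+4].max()])
    def pr(t,x,z,dx):
        a=np.radians(t);return proj(c,p+xd*(x*np.cos(a)-z*np.sin(a)+dx)+np.array([0,0,x*np.sin(a)+z*np.cos(a)]))[1]
    for t in(18,22,26,30,34):
        dx=least_squares(lambda k:sum(pr(t,x,.0175,k[0]) for x in(-.017,.017))/2-312,[0.]).x[0]
        print(t,'dx(mid312) %.4f'%dx,[round(pr(t,x,.0175,dx)) for x in(-.017,.017)],'sole',round(min(pr(t,-.023,z,dx) for z in(-.05,-.04))))
if __name__=='__main__':
    import sys;tilt(sys.argv[1])
E
python3 tilt.py w7.png
```

```text
t13.30 tcp [ 0.6515 -0.1829  0.2212] bed [ 0.085  -0.0909  0.062 ] yaw y-axis 79.11 F [ 6.1 -1.6 -3.7] w 0.506 g 33.8
X 0.042634504906749665
[(261, 229, 104), (362, 111, 44)]
18 dx(mid312) 0.0030 [262, 362] sole 237
22 dx(mid312) 0.0042 [261, 363] sole 246
26 dx(mid312) 0.0054 [261, 363] sole 254
30 dx(mid312) 0.0067 [261, 363] sole 262
34 dx(mid312) 0.0079 [261, 363] sole 270
```

Call:
{"fn": "carry_out", "kwargs": {
  "targets": [
    [-1,0,0,0,-0.4],
    [-1,0,-2,0,-0.4],
    [-2,0,-2,0,-0.4],
    [0,0,0,0,-0.4],
    [0,0,0,0,-0.4]
  ]
}}

```text
t: 13.85
eef_pos: [0.6881, -0.19, 0.2588]
tool_rot: [-0.0, 0.095, 0.995, 0.0]
contact_force: [-0.4, 0.5, -3.8]
gripper_width: 0.515
grasp_force: 34.0
```

```bash
python3 tilt.py w8.png; python3 -c "
import cv2
g=cv2.imread('pics/w8.png').max(2)
for u in(170,190,276,350,370,385): print(u,g[200:290:3,u].tolist())"
```

```text
t13.85 tcp [ 0.6881 -0.19    0.2588] bed [ 0.1361 -0.091   0.076 ] yaw y-axis 79.08 F [-0.4  0.5 -3.8] w 0.515 g 34.0
X 0.07989056758731646
[(254, 43, 220), (261, 231, 107), (266, 116, 135), (362, 111, 45)]
18 dx(mid312) 0.0031 [261, 363] sole 238
22 dx(mid312) 0.0043 [261, 363] sole 247
26 dx(mid312) 0.0056 [261, 363] sole 255
30 dx(mid312) 0.0068 [261, 363] sole 263
34 dx(mid312) 0.0080 [261, 363] sole 271
170 [39, 44, 41, 39, 41, 40, 41, 42, 42, 44, 43, 45, 44, 39, 39, 40, 41, 41, 94, 242, 243, 243, 243, 243, 243, 243, 243, 243, 243, 243]
190 [40, 45, 43, 41, 40, 43, 40, 36, 40, 39, 39, 43, 40, 40, 42, 43, 37, 41, 55, 234, 243, 243, 221, 55, 39, 44, 49, 57, 83, 111]
276 [40, 40, 42, 41, 41, 41, 41, 43, 39, 41, 42, 42, 39, 38, 43, 40, 42, 38, 69, 239, 230, 107, 123, 138, 141, 138, 139, 141, 142, 140]
350 [42, 42, 40, 40, 45, 42, 35, 41, 41, 39, 42, 41, 41, 44, 41, 41, 41, 40, 46, 205, 226, 217, 114, 116, 118, 119, 118, 116, 121, 118]
370 [38, 44, 43, 41, 39, 43, 42, 42, 43, 42, 40, 38, 39, 45, 44, 43, 41, 42, 69, 224, 226, 226, 226, 226, 227, 225, 207, 123, 51, 40]
385 [38, 37, 43, 45, 38, 43, 41, 42, 40, 43, 38, 41, 42, 41, 42, 41, 40, 41, 117, 225, 226, 227, 226, 225, 226, 226, 226, 225, 225, 226]
```

Call:
{"fn": "carry_out", "kwargs": {
  "targets": [
    [2,0,2,0,-0.4],
    [0.6,0,1.8,0,-0.4],
    [0.6,0,0,0,-0.4],
    [0.5,0,0,0,-0.4],
    [0.3,0,0,0,-0.4],
    [0.2,0,0,0,-0.4],
    [0.2,0,0,0,-0.4],
    [0,0,0,0,-0.4]
  ]
}}

```text
t: 14.7
eef_pos: [0.6442, -0.1817, 0.2211]
tool_rot: [-0.001, 0.095, 0.995, 0.0]
contact_force: [-0.6, -0.0, -4.1]
gripper_width: 0.511
grasp_force: 33.8
```

Call:
{"fn": "carry_out", "kwargs": {
  "targets": [
    [-1.4,0,0,0,-0.4],
    [-1,0,-2,0,-0.4],
    [-2,0,-2,0,-0.4],
    [0,0,0,0,-0.4],
    [0,0,0,0,-0.4]
  ]
}}

```text
t: 15.2
eef_pos: [0.688, -0.1901, 0.2608]
tool_rot: [-0.0, 0.095, 0.995, -0.0]
contact_force: [-1.1, 0.2, -4.6]
gripper_width: 0.515
grasp_force: 34.4
```

```bash
python3 tilt.py w9.png
```

```text
t15.20 tcp [ 0.688  -0.1901  0.2608] bed [ 0.137  -0.091   0.0777] yaw y-axis 79.08 F [-1.1  0.2 -4.6] w 0.515 g 34.4
X 0.07980389925826713
[(241, 54, 232), (256, 221, 68), (264, 76, 112), (362, 115, 46)]
18 dx(mid312) 0.0031 [261, 363] sole 238
22 dx(mid312) 0.0043 [261, 363] sole 247
26 dx(mid312) 0.0055 [261, 363] sole 255
30 dx(mid312) 0.0068 [261, 363] sole 263
34 dx(mid312) 0.0080 [261, 363] sole 271
```

Call:
{"fn": "carry_out", "kwargs": {
  "targets": [
    [0,0,2,0,-0.4],
    [0,0,1.8,0,-0.4],
    [0.8,0,0.6,0,-0.4],
    [0.8,0,0.4,0,-0.4],
    [0.6,0,0.2,0,-0.4],
    [0.4,0,0.2,0,-0.4],
    [0.4,0,0.1,0,-0.4],
    [0.2,0,0,0,-0.4],
    [0,0,0,0,-0.4]
  ]
}}

```text
t: 16.15
eef_pos: [0.6597, -0.1847, 0.2111]
tool_rot: [0.005, 0.095, 0.995, -0.001]
contact_force: [6.5, -0.8, -1.7]
gripper_width: 0.509
grasp_force: 34.2
```

```bash
python3 -c "
from h import *
p,M=state();print('X',(p-O)@xd)"
```

```text
t16.15 tcp [ 0.6597 -0.1847  0.2111] bed [ 0.0872 -0.0911  0.049 ] yaw y-axis 79.10 F [ 6.5 -0.8 -1.7] w 0.509 g 34.2
X 0.05097692776450661
```

Call:
{"fn": "carry_out", "kwargs": {
  "targets": [
    [0.3,0,0,0,-0.4],
    [0.2,0,0,0,-0.4],
    [0,0,0,0,-0.4],
    [-1.5,0,-0.8,0,-0.4],
    [-1,0,-2,0,-0.4],
    [-1,0,-2,0,-0.4],
    [0,0,0,0,-0.4],
    [0,0,0,0,-0.4]
  ]
}}

```text
t: 16.95
eef_pos: [0.6856, -0.1897, 0.2563]
tool_rot: [0.0, 0.095, 0.995, 0.0]
contact_force: [-0.3, 0.8, -4.7]
gripper_width: 0.513
grasp_force: 34.1
```

```bash
python3 tilt.py w10.png
```

```text
t16.95 tcp [ 0.6856 -0.1897  0.2563] bed [ 0.1327 -0.0911  0.075 ] yaw y-axis 79.06 F [-0.3  0.8 -4.7] w 0.513 g 34.1
X 0.07743413519570652
[(258, 46, 200), (362, 120, 53)]
18 dx(mid312) 0.0031 [261, 363] sole 238
22 dx(mid312) 0.0043 [261, 363] sole 247
26 dx(mid312) 0.0055 [261, 363] sole 255
30 dx(mid312) 0.0068 [261, 363] sole 263
34 dx(mid312) 0.0080 [261, 363] sole 271
```

Tilt is now about 28°, close to flush. I go above the row's -y end.

Call:
{"fn": "carry_out", "kwargs": {
  "targets": [
    [0,0,-1,0,-0.4],
    [3,-0.3,0,0,-0.4],
    [4,-0.4,0,0,-0.4],
    [3.5,-0.4,0,0,-0.4],
    [1.4,-0.3,1,0,-0.4],
    [0,0,3,0,-0.4],
    [0,0,2,0,-0.4],
    [0,0,1,0,-0.4],
    [0,0,0,0,-0.4],
    [0,0,0,0,-0.4]
  ]
}}

```text
t: 18.0
eef_pos: [0.5671, -0.1811, 0.1967]
tool_rot: [0.0, 0.095, 0.995, -0.0]
contact_force: [0.2, -0.6, -2.8]
gripper_width: 0.514
grasp_force: 33.8
```

```bash
python3 tilt.py w11.png; python3 -c "
from h import *
delta(bed(-.005,-.105,.053))"
```

```text
t18.00 tcp [ 0.5671 -0.1811  0.1967] bed [ 0.0007 -0.1053  0.0824] yaw y-axis 79.07 F [ 0.2 -0.6 -2.8] w 0.514 g 33.8
X -0.0405882440136837
[(206, 143, 223), (261, 228, 107), (362, 126, 228), (371, 224, 58)]
18 dx(mid312) 0.0031 [261, 363] sole 238
22 dx(mid312) 0.0043 [261, 363] sole 247
26 dx(mid312) 0.0055 [261, 363] sole 255
30 dx(mid312) 0.0068 [261, 363] sole 263
34 dx(mid312) 0.0080 [261, 363] sole 271
t18.05 tcp [ 0.5674 -0.1812  0.1971] bed [ 0.0012 -0.1053  0.0826] yaw y-axis 79.07 F [ 0.1  0.1 -2.9] w 0.510 g 33.8
need cm (tool) [-0.94  0.03  2.87]
```

Call:
{"fn": "carry_out", "kwargs": {
  "targets": [
    [-0.6,0,0.9,0,-0.4],
    [-0.6,0,0.8,0,-0.4],
    [-0.3,0,0.5,0,-0.4],
    [0,0,0,0,-0.4],
    [-0.1,0,0.2,0,-0.4],
    [0,0,0,0,-0.4]
  ]
}}

```text
t: 18.65
eef_pos: [0.5823, -0.1839, 0.1719]
tool_rot: [-0.0, 0.095, 0.995, -0.0]
contact_force: [-0.9, -0.2, -4.3]
gripper_width: 0.507
grasp_force: 34.0
```

```bash
cat > st.py <<'E'
from h import *
state();F=np.array(bot.get_obs()['contact_force'])+[0,0,3.];print('Fn %.1f Fslope %.1f Fy %.1f'%(F@zn,F@xs,F@yd))
E
python3 st.py
```

```text
t18.65 tcp [ 0.5823 -0.1839  0.1719] bed [ 0.0017 -0.1052  0.0531] yaw y-axis 79.07 F [-0.9 -0.2 -4.3] w 0.507 g 34.0
Fn -0.7 Fslope -1.4 Fy -0.4
```

Call:
{"fn": "carry_out", "kwargs": {
  "targets": [
    [0.1,0,0.3,0,-0.4],
    [0.1,0,0.3,0,-0.4],
    [0.1,0,0.2,0,-0.4],
    [0,0,0,0,-0.4]
  ]
}}

```text
t: 19.05
eef_pos: [0.5805, -0.184, 0.1652]
tool_rot: [0.002, 0.095, 0.995, -0.0]
contact_force: [-1.1, -0.4, 5.5]
gripper_width: 0.514
grasp_force: 35.1
```

```bash
python3 st.py
```

```text
t19.05 tcp [ 0.5805 -0.184   0.1652] bed [-0.0032 -0.1055  0.0482] yaw y-axis 79.05 F [-1.1 -0.4  5.5] w 0.514 g 35.1
Fn 7.8 Fslope 3.4 Fy -0.6
```

Call:
{"fn": "carry_out", "kwargs": {
  "targets": [
    [-0.1,0,0.2,0,-0.4],
    [0,0.5,0,0,-0.4],
    [0,0.8,0,0,-0.4],
    [0,0.8,0,0,-0.4],
    [0,0.8,0,0,-0.4],
    [0,0.8,0,0,-0.4],
    [0,0.8,0,0,-0.4],
    [0,0.8,0,0,-0.4]
  ]
}}

```text
t: 19.85
eef_pos: [0.5882, -0.1349, 0.1624]
tool_rot: [-0.001, 0.097, 0.995, -0.002]
contact_force: [-7.0, -4.9, 6.6]
gripper_width: 0.51
grasp_force: 35.0
```

```bash
python3 st.py
```

```text
t19.85 tcp [ 0.5882 -0.1349  0.1624] bed [-0.0061 -0.0559  0.0467] yaw y-axis 78.86 F [-7.  -4.9  6.6] w 0.510 g 35.0
Fn 11.3 Fslope -0.3 Fy -6.2
```

Call:
{"fn": "carry_out", "kwargs": {
  "targets": [
    [0,1,0,0,-0.4],
    [0,1,0,0,-0.4],
    [0,1,0,0,-0.4],
    [0,1,0,0,-0.4],
    [0,1,0,0,-0.4],
    [0,1,0,0,-0.4]
  ]
}}

```text
t: 20.45
eef_pos: [0.5998, -0.0756, 0.1622]
tool_rot: [-0.001, 0.097, 0.995, -0.002]
contact_force: [-7.0, -7.3, 5.6]
gripper_width: 0.514
grasp_force: 35.0
```

```bash
python3 st.py
```

```text
t20.45 tcp [ 0.5998 -0.0756  0.1622] bed [-0.0061  0.0046  0.0465] yaw y-axis 78.91 F [-7.  -7.3  5.6] w 0.514 g 35.0
Fn 10.2 Fslope -0.5 Fy -8.5
```

Call:
{"fn": "carry_out", "kwargs": {
  "targets": [
    [0,1,0,0,-0.4],
    [0,1,0,0,-0.4],
    [0,1,0,0,-0.4],
    [0,1,0,0,-0.4],
    [0,1,0,0,-0.4],
    [0,1,0,0,-0.4],
    [0,0.6,0,0,-0.4],
    [0,0,0,0,-0.4]
  ]
}}

```text
t: 21.25
eef_pos: [0.6129, -0.0078, 0.1621]
tool_rot: [-0.001, 0.095, 0.995, -0.0]
contact_force: [-6.1, 0.7, 7.1]
gripper_width: 0.511
grasp_force: 35.1
```

```bash
python3 st.py
```

```text
t21.25 tcp [ 0.6129 -0.0078  0.1621] bed [-0.0063  0.0736  0.0464] yaw y-axis 79.08 F [-6.1  0.7  7.1] w 0.511 g 35.1
Fn 11.8 Fslope -0.2 Fy -0.5
```

The sweep is done at 10–12 N throughout, well under the bottoming force. I lift off along the normal and check.

Call:
{"fn": "carry_out", "kwargs": {
  "targets": [
    [0.5,0,-0.9,0,-0.4],
    [1,0,-1.7,0,-0.4],
    [1,0,-3,0,-0.4],
    [2,-2,-3,0,-0.4],
    [3,-3,-1,0,-0.4],
    [3,-3,0,0,-0.4],
    [0,-3,0,0,-0.4],
    [0,-1,0,0,-0.4],
    [0,0,0,0,-0.4]
  ]
}}

```text
t: 22.15
eef_pos: [0.4879, -0.1071, 0.2582]
tool_rot: [0.0, 0.097, 0.995, 0.0]
contact_force: [0.5, 0.2, -3.4]
gripper_width: 0.51
grasp_force: 33.9
```

```bash
python3 - <<'E'
from h import *
p,M=state();print('X',(p-O)@xd)
c,im=snap('side','s12.png')
for y in(-.054,-.018,.018,.054): print(np.round(proj(c,bed(0,y,.001)),1),np.round(proj(c,bed(0,y,.009)),1))
c2,im2=snap('top','t12.png')
a=cv2.resize(im[185:235,310:370],None,fx=6.6,fy=6.6,interpolation=3);b=cv2.resize(im2[140:215,225:360],None,fx=2.9,fy=4.4,interpolation=3)
print(a.shape,b.shape);cv2.imwrite('pics/c12.png',np.hstack([a[:330],b[:330]]))
E
```

```text
t22.15 tcp [ 0.4879 -0.1071  0.2582] bed [-0.0481 -0.0477  0.1816] yaw y-axis 78.90 F [ 0.5  0.2 -3.4] w 0.510 g 33.9
X -0.13247332737429088
[339.2 214.1] [338.1 212.4]
[334.1 208. ] [333.  206.3]
[329.2 202.2] [328.2 200.5]
[324.5 196.6] [323.5 194.9]
(330, 396, 3) (330, 392, 3)
```

View pics/c12.png

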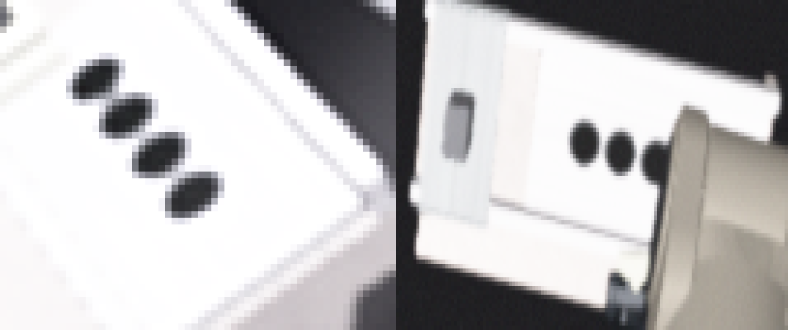

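Side crop: the four stoppers are now even flat ellipses, separated and flush. The shield is at its stop. Next I straighten the shoe by pushing the other sole edge against the low rail's outer edge.

Call:
{"fn": "carry_out", "kwargs": {
  "targets": [
    [0,0,4,0,-0.4],
    [0,0,4,0,-0.4],
    [0,0,3.3,0,-0.4],
    [0,0,0,0,-0.4],
    [-0.7,0,0,0,-0.4],
    [-0.7,0,0,0,-0.4],
    [-0.7,0,0,0,-0.4],
    [-0.6,0,0,0,-0.4],
    [-0.6,0,0,0,-0.4],
    [-0.5,0,0,0,-0.4],
    [0,0,0,0,-0.4]
  ]
}}

```text
t: 23.35
eef_pos: [0.5258, -0.1128, 0.1454]
tool_rot: [-0.001, 0.095, 0.995, 0.0]
contact_force: [-3.8, 1.4, 3.9]
gripper_width: 0.51
grasp_force: 34.6
```

```bash
cat > up.py <<'E'
from h import *
import sys
p,M=state();c,im=snap('wrist',sys.argv[1]);g=im.max(2).astype(int);print('X',(p-O)@xd)
for u in(276,):
    col=np.median(g[:,u-6:u+7],axis=1);d=np.abs(col[3:]-col[:-3]);print([(i+1,int(col[i]),int(col[i+3])) for i in range(180,385) if d[i]>12 and d[i]==d[max(0,i-3):i+4].max()])
def pr(t,x,z,dx):
    a=np.radians(t);return round(proj(c,p+M[:,0]*-(x*np.cos(a)-z*np.sin(a)+dx)+np.array([0,0,x*np.sin(a)+z*np.cos(a)]))[1])
for dx in(0,.004):
  for t in(-5,0,5,10,15): print(dx,t,'top',[pr(t,x,.0175,dx) for x in(-.017,.017)],'base',pr(t,-.017,-.0325,dx),'sole',[pr(t,-.023,z,dx) for z in(-.05,-.04)])
E
python3 up.py w13.png
```

```text
t23.35 tcp [ 0.5258 -0.1128  0.1454] bed [-0.0713 -0.0461  0.0647] yaw y-axis 79.07 F [-3.8  1.4  3.9] w 0.510 g 34.6
X -0.09413166870249082
[(212, 69, 165), (261, 236, 119), (362, 141, 240), (371, 235, 64)]
0 -5 top [280, 362] base 222 sole [197, 204]
0 0 top [273, 362] base 226 sole [204, 209]
0 5 top [267, 361] base 231 sole [212, 216]
0 10 top [261, 359] base 237 sole [220, 222]
0 15 top [256, 356] base 242 sole [228, 229]
0.004 -5 top [291, 372] base 230 sole [205, 212]
0.004 0 top [284, 371] base 235 sole [212, 218]
0.004 5 top [278, 370] base 240 sole [219, 224]
0.004 10 top [272, 369] base 245 sole [227, 230]
0.004 15 top [267, 366] base 250 sole [235, 237]
```

Call:
{"fn": "carry_out", "kwargs": {
  "targets": [
    [1.5,0,-0.3,0,-0.4],
    [1.5,0,0.5,0,-0.4],
    [0,0,1.5,0,-0.4],
    [0,0,0,0,-0.4],
    [-0.7,0,0,0,-0.4],
    [-0.6,0,0,0,-0.4],
    [-0.4,0,-0.3,0,-0.4],
    [-0.4,0,-0.3,0,-0.4],
    [-0.4,0,-0.3,0,-0.4],
    [-0.4,0,-0.3,0,-0.4],
    [0,0,0,0,-0.4]
  ]
}}

```text
t: 24.5
eef_pos: [0.5225, -0.1123, 0.1395]
tool_rot: [-0.003, 0.095, 0.995, 0.0]
contact_force: [-8.2, 1.9, -0.3]
gripper_width: 0.512
grasp_force: 34.2
```

```bash
python3 up.py w14.png | head -3;python3 -c "
from h import *
c=imaging.calibration('wrist')
print([proj(c,np.append((O-.085*xd-.046*yd)[:2],z)) for z in(0,.02)])
g=cv2.imread('pics/w14.png').max(2)
for u in(170,200,350,380): print(u,g[190:300:4,u].tolist())"
```

```text
t24.50 tcp [ 0.5225 -0.1123  0.1395] bed [-0.0772 -0.0462  0.0613] yaw y-axis 79.09 F [-8.2  1.9 -0.3] w 0.512 g 34.2
X -0.0975101198972404
[(219, 54, 125), (224, 137, 239), (239, 220, 74), (262, 76, 108), (263, 85, 117), (356, 126, 225), (371, 225, 58)]
[(np.float64(275.50908264552123), np.float64(221.8480850442393)), (np.float64(275.5614320108622), np.float64(229.8390880306086))]
170 [214, 173, 44, 41, 40, 39, 41, 45, 106, 240, 244, 244, 243, 244, 243, 243, 243, 243, 243, 243, 242, 243, 242, 242, 242, 242, 158, 42]
200 [39, 42, 38, 41, 39, 37, 42, 49, 159, 244, 244, 243, 244, 243, 243, 243, 243, 243, 238, 124, 117, 118, 119, 116, 117, 117, 178, 190]
350 [41, 40, 39, 42, 39, 42, 38, 63, 153, 225, 224, 225, 225, 225, 224, 225, 224, 223, 221, 115, 115, 118, 120, 117, 120, 118, 181, 193]
380 [42, 42, 42, 39, 39, 44, 44, 63, 146, 220, 225, 224, 225, 225, 224, 225, 224, 225, 223, 224, 223, 224, 223, 223, 224, 223, 147, 37]
```

Call:
{"fn": "carry_out", "kwargs": {
  "targets": [
    [-0.3,0,-0.1,0,-0.4],
    [-0.3,0,-0.1,0,-0.4],
    [-0.3,0,0,0,-0.4],
    [0,0,0,0,-0.4],
    [2,0,-0.5,0,-0.4],
    [1.5,0,-2,0,-0.4],
    [0,0,0,0,-0.4]
  ]
}}

```text
t: 25.25
eef_pos: [0.5, -0.1083, 0.1691]
tool_rot: [0.002, 0.096, 0.995, 0.0]
contact_force: [0.9, 0.1, -3.9]
gripper_width: 0.512
grasp_force: 34.2
```

```bash
python3 up.py w15.png
```

```text
t25.25 tcp [ 0.5    -0.1083  0.1691] bed [-0.0821 -0.0466  0.0984] yaw y-axis 79.03 F [ 0.9  0.1 -3.9] w 0.512 g 34.2
X -0.1202988221378657
[(202, 49, 144), (210, 153, 229), (226, 228, 85), (265, 93, 119), (353, 124, 223), (371, 226, 59)]
0 -5 top [280, 362] base 221 sole [197, 203]
0 0 top [273, 362] base 226 sole [204, 209]
0 5 top [267, 361] base 231 sole [211, 215]
0 10 top [261, 359] base 236 sole [219, 222]
0 15 top [256, 357] base 242 sole [227, 228]
0.004 -5 top [291, 372] base 230 sole [204, 212]
0.004 0 top [285, 371] base 234 sole [212, 217]
0.004 5 top [278, 370] base 239 sole [219, 223]
0.004 10 top [273, 369] base 245 sole [227, 230]
0.004 15 top [267, 367] base 250 sole [235, 236]
```

The shoe matches its earlier upright view. Next I carry it to the pad centre.

Call:
{"fn": "carry_out", "kwargs": {
  "targets": [
    [1.1,-2.7,0,0,-0.4],
    [1.1,-2.7,0,0,-0.4],
    [1.1,-2.7,0,0,-0.4],
    [0,0,1.5,-7.1,-0.4],
    [0,0,2,-7.1,-0.4],
    [0,0,2,-7.1,-0.4],
    [0,0,2,0,-0.4],
    [0,0,1,0,-0.4],
    [0,0,0,0,-0.4],
    [0,0,0,0,-0.4]
  ]
}}

```text
t: 26.3
eef_pos: [0.4523, -0.1814, 0.0823]
tool_rot: [0.0, -0.09, 0.996, -0.0]
contact_force: [-1.1, -0.3, -2.5]
gripper_width: 0.511
grasp_force: 33.9
```

```bash
python3 -c "
from h import *
delta([.4517,-.181,.0565])"
```

```text
t26.30 tcp [ 0.4523 -0.1814  0.0823] bed [-0.154  -0.1275  0.0396] yaw y-axis 100.35 F [-1.1 -0.3 -2.5] w 0.511 g 33.9
need cm (tool) [0.06 0.06 2.58]
```

Call:
{"fn": "carry_out", "kwargs": {
  "targets": [
    [0.1,0,1,0,-0.4],
    [0,0.1,1,0,-0.4],
    [0,0,0.4,0,-0.4],
    [0,0,0.2,0,-0.4],
    [0,0,0.2,0,-0.4],
    [0,0,0,0,-0.4]
  ]
}}

```text
t: 26.9
eef_pos: [0.4513, -0.1795, 0.0553]
tool_rot: [0.001, -0.091, 0.996, 0.001]
contact_force: [-3.2, 4.9, 14.4]
gripper_width: 0.514
grasp_force: 36.5
```

Call:
{"fn": "carry_out", "kwargs": {
  "targets": [
    [0,0,-0.2,0,-0.4],
    [0,0,0,0,-0.3],
    [0,0,0,0,0.1],
    [0,0,0,0,0.5],
    [0,0,0,0,0.6],
    [0,0,-2,0,0.6],
    [0,0,-4,0,0.6],
    [0,0,-4,0,0.6],
    [-2,0,-4,0,1],
    [-3,0,-4,0,1],
    [-3,0,-4,0,1],
    [0,0,0,0,1]
  ]
}}

```text
t: 28.1
eef_pos: [0.5354, -0.1651, 0.2816]
tool_rot: [0.006, -0.092, 0.996, -0.001]
contact_force: [0.1, -0.7, 0.1]
gripper_width: 1.004
grasp_force: 0.0
```

```bash
python3 - <<'E'
from h import *
p,M=state();c,im=snap('wrist','w16.png');u,v=map(int,proj(c,[.4515,-.181,.03]));print(u,v)
hsv=cv2.cvtColor(im,cv2.COLOR_BGR2HSV);g=im.max(2)
def show(name,m,z,box):
    x0,y0,x1,y1=box;b=np.zeros(m.shape,np.uint8);b[y0:y1,x0:x1]=m[y0:y1,x0:x1]
    n,l,s,k=cv2.connectedComponentsWithStats(b);i=1+np.argmax(s[1:,4]);pts=np.argwhere(l==i)[:,::-1].astype(np.float32)
    bx=cv2.boxPoints(cv2.minAreaRect(pts));P=np.array([onz(c,*q,z)[:2] for q in bx]);L=[np.linalg.norm(P[i]-P[i-1]) for i in range(4)];i=int(np.argmax(L));d=P[i]-P[i-1]
    print(name,bx.round(0).tolist(),P.mean(0).round(4),np.round(L,4),np.degrees(np.arctan2(d[1],d[0]))%180);return cv2.boundingRect(pts)
r=show('pad',(hsv[...,0]>5)&(hsv[...,0]<25)&(hsv[...,1]>80)&(g>90),.006,(0,0,560,260))
x,y,w,h=r;box=(x+10,y+10,x+w-10,y+h-10)
show('grip',(hsv[...,1]<60)&(g<150)&(g>20),.074,box)
show('sole',(hsv[...,1]<60),.02,box)
E
```

```text
t28.10 tcp [ 0.5354 -0.1651  0.2816] bed [ 0.0136 -0.0956  0.173 ] yaw y-axis 100.58 F [ 0.1 -0.7  0.1] w 1.004 g 0.0
275 91
pad [[198.0, 136.0], [199.0, 47.0], [352.0, 48.0], [351.0, 137.0]] [ 0.4515 -0.1815] [0.168  0.0915 0.159  0.0915] 100.10940735491982
grip [[252.0, 67.0], [300.0, 67.0], [300.0, 105.0], [252.0, 105.0]] [ 0.4486 -0.1811] [0.0321 0.0417 0.0321 0.0427] 100.57609409183537
sole [[220.0, 65.0], [333.0, 65.0], [333.0, 113.0], [220.0, 113.0]] [ 0.4481 -0.1807] [0.0474 0.1142 0.0474 0.1177] 100.58316275569598
```

```bash
python3 -c "
from station import bot
print(bot.hand_in())"
```

```text
the job is handed in; nothing more can be done
None
```

I handed the job in at about 28 s of the 64 s allowed: the shield is at its end stop, all four stoppers look fully home after one 10–12 N sweep, and the shoe stands upright about 3 mm off the pad's centre. I steered clear of the beaker and bottles but did not check them in a final picture.

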